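# Lock the torch controller's access cover

### The arm

A 7-joint arm with a two-finger parallel gripper is mounted at the origin on the work surface. World frame = base frame: x ahead of the robot, y to its left, z up, the work surface at z = 0. Lengths are in m, angles in degrees, forces in N, time in s.
With the tool pointing down it reaches from about 0.425 to 0.95 m from the base axis. Payload 4.7 kg.
Tool frame: the origin (TCP) lies on the centre line of the jaws, within the pads' length; the fingertips stand 8 mm ahead of it and the grasp point (between the pads) lies 11 mm behind it (env.tcp_to_tips is the distance from the TCP to the fingertips, in m); z points along the fingers, y is the line along which they close (so a half turn about z gives the same grasp; the last joint's range is limited). The gripper opens to 85 mm and grips with 20 to 120 N. Pads are 22 mm wide; open, the fingers measure 114 mm over their backs; the gripper's body (76 mm by 85 mm) begins 54 mm behind the grasp point. The pads swing forward as they close: fully open they stand 13 mm farther back than shut.
Start: joints at [-74.25, 26.849, -2.785, 87.806, 1.381, 65.374, -4.715], TCP at [0.202, 0.644, 0.239] pointing down, gripper open.
Joint ranges: [-148.3, 148.3], [-19.14, 114.17], [-79.39, 73.82], [5.75, 140.21], [-59.74, 239.74], [12.07, 113.84], [-152.46, 152.46]. Speed limits (degrees/s): [147.25, 147.25, 180, 180, 180, 180, 180].

### API

Orientations are given as [roll, pitch, yaw] about the fixed x, y, z axes, in that order (R = Rz(yaw) Ry(pitch) Rx(roll)).
In Python, from rig import env, eyes, cut_out gives the robot as it stands.
- The arm moves only by the tool servo_tool, never from a script. Its argument "plan" is a list of rows, each a list of 2 entries, a list of its own where there are three numbers: the shift along the world's x, y, z in mm, then the turn, a rotation vector about the world's x, y, z in rad. In form: [[[tx, ty, tz], [ax, ay, az]], ...]. A call has 1 to 10 rows; each row is the pose to reach, as a shift and turn from the pose commanded when the call began; what a row does not reach only later rows make up. A row lasts 1/12 s, in which the tool goes at most 41.7 mm and 7.16 degrees, less where a joint would pass 70% of its speed; a pose out of reach is approached as far as the arm can. A call with a gripper value outside its range is refused whole. "jaw" is the finger opening in mm, from 0 to 85.4, set as the call begins (left out, the last holds). The fingers move at their own pace and stop on an object; "squeeze" is the grip in N (left out, the last holds). Time passes only in rows, so rows that repeat a pose let the fingers close. It gives the time, the measured TCP pose, the force, the opening and the grip force at its end, in the units of the state.
- env.state(): the state, without advancing time (a new reading comes with each control period).
- eyes.camera(name): name is "side" or "top" or "wrist"; returns (picture, depth): 480x640x3 uint8, red, green, blue; 480x640 float32, m along the optical axis (not along the pixel's ray), 0 where there is no reading.
- eyes.camera_params(name): a dict with "fov_y" (degrees; the focal length in pixels is half the picture's height over the tangent of half this angle, whatever the lens; pixels are square), "cx", "cy" (the principal point, pixels), "k1" (the pictures are not rectified: a ray, as slopes to the right and down, at radius r is drawn at 1 + k1 r^2 times it, then the intrinsics apply), "position" and "orientation" of the camera in the world. Camera axes: x right, y down, z forward; pixel columns grow to the right and rows downward; lengths in m; the calibration is good to about 2 mm. A picture is of the moment at which its call begins: read the wrist's pose just before it. camera_params takes no time and is no camera call; for the wrist camera it gives the pose at the moment of the call.
- env.close_job(): hands the job in; it is judged then, once.
Trained networks look in the newest picture that a camera, given by its name, has taken for a name from the list of things; names that differ only in an ending like _2 or _b are one class to them, and where a whole thing is asked for, a point or a joint stands for the part that bears it (a point fixed in the world has none). Each returns a list of dicts, best first, with "confidence" (0 to 1); they miss things now and then, are a little off and sometimes report something else, mostly with a low value. They report only what shows in the picture. A call takes as long as a camera call.
- cut_out(target, camera): "mask" (480x640 bool, what is visible of it) and "position" ([row, column] in pixels, amid what is visible of it).
The state is a dict: "clock": time; "q": joint angles; "qvel": joint speeds; "tau": joint torques, N m; "position": TCP position; "tool_rot": TCP orientation; "force": force on the tool from outside, world axes, zero at the start; "wrist_torque": the same for the moment, N m; "opening": opening from 0.0 (shut) to 1.0 (fully open); "grasp_force": force on a finger pad.
Only numpy, scipy, OpenCV 4.12 (cv2) and the standard library are available. Lean on these libraries where they do the work, as an engineer would, in place of code of your own. Each camera call takes 0.05 s, during which the arm holds its last target. There are 200 camera calls.

### The job

The white access cover of the torch controller stands ajar. Set your fingertip in the slot of its red quarter-turn latch, push the cover fully shut and, holding it down, turn the latch clockwise to its stop so that the cover stays locked when you let go, then move clear. Nothing is to be gripped or lifted: do not pull the cover further open, and leave the things lying around where they are.

Things in the scene. Friction and masses are not known exactly. Their poses are not given: they have to be found in the camera images.
- enclosure: grey steel torch-controller box bolted to the bench, 260 mm deep (its x) by 240 mm wide (its y) by 100 mm high; origin at the centre of its underside. Its white cover lies on the top and is hinged along the +x edge; the latch is near the -x edge (the side nearer the robot).
- cover_hinge (a point): middle of the cover's hinge line, on the far (+x) top edge of the box, 100 mm above the bench. The hinge line runs along the box's y axis. The point turns with the cover: when the cover is shut, its axes are those of the box.
- cover (a joint): angle of the cover (rad): 0 = fully shut, greater = raised. It stands ajar at about 0.2 (its near edge some 50 mm up), held by a spring and some friction. About 5 to 10 N straight down on the latch pushes it shut; if let go unlocked, it springs up again to 0.1 or more.
- latch (a joint): angle of the quarter-turn cam latch (rad): 0 = unlocked, 1.571 = fully locked, at its stop; grows clockwise seen from above. Needs about 0.15 N m, stays where it is left. At 0 the slot runs along the cover's x axis (latch edge to hinge); locked, it runs along y, in line with two white marks on the black ring.
- keeper (a point): middle of the keeper bar inside the box. The locking latch swings a tongue under it. The cover must be pressed right down before and while the latch turns past about 0.7 rad, else the tongue swings over the bar and the cover cannot shut (then turn the latch back). Locked and let go, the cover settles about 0.01 rad up.
- slot (a point): centre of the floor of the latch's finger slot, on the latch's axis; 190 mm from the hinge line in the cover's plane; 106 mm above the bench when the cover is shut. x points along the slot (towards the hinge at latch = 0), z out of the cover. The slot is 30 mm wide, 84 mm long and 16 mm deep, with a black floor. Closed fingertips fit: twist in the middle or push a side wall in an arc.
- bezel (a point): centre of the latch at the height of its top face, 16 mm above the slot floor; fixed to the cover, does not turn with the latch. The latch is a red disc, 84 mm across, crossed by the slot and set flush in a fixed black ring 108 mm across that closes the slot's ends.
- screwdriver: loose yellow-handled screwdriver lying on the bench; a bystander to leave alone. Origin at the underside of the middle.
- nozzle: loose copper torch nozzle, 26 mm across, 34 mm tall, standing on the bench; a bystander to leave alone. Origin at the centre of its underside.
- shield_cup: loose brass shield cup, 42 mm across, 40 mm tall, standing on the bench; a bystander to leave alone. Origin at the centre of its underside.
- tape_measure: loose yellow tape measure, 65 x 40 x 62 mm; a bystander to leave alone. Origin at the centre of its underside.
- cut_bracket: loose flat L-shaped steel offcut, 6 mm thick, about 100 x 90 mm; a bystander to leave alone. Origin at the underside of the middle.
- spray_bottle: loose blue bottle, 60 mm across, 160 mm tall; a bystander to leave alone. Origin at the centre of its underside.
- mug: loose white mug, 80 mm across, 90 mm tall; a bystander to leave alone. Origin at the centre of its underside.

How it is judged (in metres and radians):
At the end, for the whole second after the job is handed in: The latch is turned to within 0.17 rad (10 degrees) of its locked stop, the cover is held shut by it (less than 0.025 rad up), and both are at rest (value of joint latch above 1.4 rad and value of joint cover below 0.025 rad and velocity of joint each of cover, latch below 0.05 rad/s and velocity of joint latch above -0.05 rad/s); the robot touches nothing.
It fails at once if the cover is pulled further open (beyond 0.35 rad) (value of joint cover above 0.35 rad).
It fails at once if a loose thing on the bench is lifted, or shoved more than 25 mm (distance of any of screwdriver, nozzle, shield_cup, tape_measure, cut_bracket, spray_bottle, mug from where it was at the start of the episode above 0.025 m).
It also fails if it takes over 38 s, if anything falls off the work surface, if the arm or the gripper's body presses on something with over 40 N, if the wrist force passes 120 N, or if a joint passes its speed limit or range.

## Working session

There is one attempt and no reset: what is moved stays moved. The work goes in short steps, Python scripts to look and compute and a tool call to move; the robot and the scene stay as the last step left them, time stands still between calls to the robot, and variables do not carry over. Pictures are saved under pics/ and viewed, at most 10 in all, crops included, and the job is handed in when it is done.

Besides the shell and the picture viewer there is one more tool, called after "Request:" as name(argument=value, ...), one argument or row to a line, values as JSON. servo_tool: Moves the arm, as the interface text tells. Its arguments: {"type":"object","properties":{"plan":{"type":"array"},"jaw":{"type":"number"},"squeeze":{"type":"number"}},"required":["plan"]}

```bash
mkdir -p pics; cat > h.py <<'E'
import numpy as np, cv2
from scipy.spatial.transform import Rotation as R
from rig import env, eyes, cut_out
def pts(name, d, mask, p):
    f=240/np.tan(np.radians(p["fov_y"]/2)); v,u=np.nonzero(mask&(d>0))
    K=np.array([[f,0,p["cx"]],[0,f,p["cy"]],[0,0,1]])
    x=(u-p["cx"])/f; y=(v-p["cy"])/f
    a,b=x.copy(),y.copy()
    for _ in range(10):
        s=1+p["k1"]*(a*a+b*b); a,b=x/s,y/s
    z=d[v,u]; o=np.asarray(p["orientation"])
    M=o if o.shape==(3,3) else R.from_euler('xyz',o,degrees=True).as_matrix()
    return np.c_[a*z,b*z,z]@M.T+np.asarray(p["position"]), v,u
E
python3 - <<'E'
from h import *
s=env.state(); print(s)
ims=[]
for n in("top","side"):
    p=eyes.camera_params(n); print(p)
    im,d=eyes.camera(n); cv2.imwrite(f"pics/{n}0.png",im[:,:,::-1])
    for t in("slot","enclosure","cover","spray_bottle","mug"):
        for r in cut_out(t,n)[:1]:
            P,v,u=pts(n,d,r["mask"],p)
            print(n,t,r["confidence"],r["position"],len(P),np.median(P,0).round(3),np.percentile(P,2,axis=0).round(3),np.percentile(P,98,axis=0).round(3))
E
```

```text
{'clock': 0.0, 'q': array([-74.25087664,  26.895601  ,  -2.78308044,  87.87545399,
         1.38105935,  65.37488874,  -4.71459239]), 'qvel': array([-0.01765612,  0.05496212, -0.00876362,  0.01699153, -0.05099768,
        0.02877639,  0.03468242]), 'tau': array([-7.69182261e-04, -5.10300100e+01, -4.69197216e-02, -2.37723845e+01,
        1.06477446e-02,  7.48167018e-03,  3.01070976e-06]), 'position': array([0.20173741, 0.64353802, 0.23826862]), 'tool_rot': array([-1.79887726e+02,  4.97218075e-03,  1.62596745e+02]), 'force': array([-0.86652247,  0.76020623, -0.17732455]), 'wrist_torque': array([ 0.01662375, -0.00774327,  0.04260955]), 'grasp_force': 0.0, 'opening': 0.9982371131903119}
{'fov_y': 44.44851388965234, 'cx': 327.78917994082093, 'cy': 242.93304576011803, 'k1': -0.14443888000562619, 'position': array([0.31701746, 0.00137786, 1.23799072]), 'orientation': array([-169.44529248,    0.28379241,  -91.1010352 ])}
top slot 0.65 [243.0, 327.8] 1398 [0.524 0.001 0.149] [ 0.488 -0.039  0.131] [0.561 0.038 0.161]
top enclosure 0.63 [225.8, 334.0] 17159 [ 0.556 -0.006  0.126] [ 0.434 -0.12
[... 382 characters left out ...]
67769685466, 'cy': 234.99308022599357, 'k1': 0.015509547211532705, 'position': array([0.32538417, 0.76496287, 0.58256173]), 'orientation': array([-121.19548746,    0.85838614, -164.28675077])}
side slot 0.55 [214.4, 334.9] 479 [ 0.52  -0.01   0.152] [ 0.487 -0.038  0.136] [0.555 0.037 0.16 ]
side enclosure 0.76 [249.9, 315.8] 14755 [0.545 0.072 0.098] [ 0.432 -0.117  0.001] [0.711 0.129 0.157]
side cover 0.73 [226.9, 309.1] 7051 [0.56  0.034 0.131] [ 0.445 -0.123  0.103] [0.707 0.126 0.16 ]
side spray_bottle 0.91 [173.8, 379.7] 823 [ 0.479 -0.399  0.075] [ 0.454 -0.416  0.012] [ 0.507 -0.39   0.158]
side mug 0.61 [428.5, 266.4] 5321 [0.508 0.435 0.052] [0.464 0.381 0.003] [0.545 0.476 0.089]
```

```bash
python3 - <<'E'
from h import *
n="top";p=eyes.camera_params(n);im,d=eyes.camera(n)
r=cut_out("cover",n)[0];P,v,u=pts(n,d,r["mask"],p)
A=np.c_[P[:,:2],np.ones(len(P))]
white=im[v,u].min(1)>120
W=P[white]; 
for _ in range(3):
    c=np.linalg.lstsq(np.c_[W[:,:2],np.ones(len(W))],W[:,2],rcond=None)[0]; e=W[:,2]-np.c_[W[:,:2],np.ones(len(W))]@c; W=W[abs(e)<.006]
print("plane",c,"tilt",np.arctan(np.hypot(*c[:2])),"hinge dir yaw",np.degrees(np.arctan2(-c[1],-c[0])))
print("rect",cv2.minAreaRect((W[:,:2]*1000).astype(np.float32)))
r=cut_out("slot",n)[0];P,v,u=pts(n,d,r["mask"],p)
rgb=im[v,u].astype(int); red=(rgb[:,0]>rgb[:,1]+50)
print("red",red.sum(),P[red].mean(0),cv2.minEnclosingCircle((P[red][:,:2]*1000).astype(np.float32)))
k=(~red)&(rgb.max(1)<70)
print("dark",k.sum(),P[k].mean(0) if k.any() else 0)
o=cv2.resize(im[100:340,80:600],None,fx=1.5,fy=1.5)
cv2.imwrite("pics/a.png",o[:,:,::-1])
E
```

```text
plane [-0.17814764  0.02690164  0.22884117] tilt 0.17825505208599216 hinge dir yaw -8.58721553253907
rect ((580.8048706054688, -7.3050384521484375), (245.16754150390625, 267.1020812988281), 81.0550537109375)
red 892 [ 5.23123482e-01 -1.19986049e-04  1.52319697e-01] ((524.393310546875, -0.08063177019357681), 42.060325622558594)
dark 481 [0.52417592 0.00109885 0.13766187]
```

View pics/a.png

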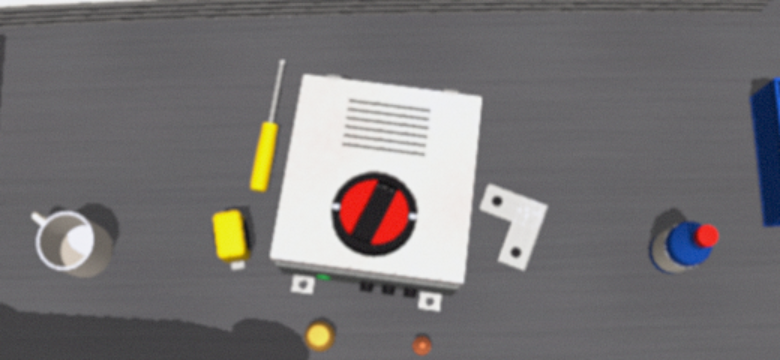

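The box has a yaw of about -9°. The latch is at about crop (374,212), with its slot at roughly -30° yaw. That puts the latch about 0.35 rad on already. I'll go above it next.

Request:
servo_tool(
  plan=[
    [[18, -36, 0], [0, 0, -0.1]],
    [[36, -72, 0], [0, 0, -0.2]],
    [[54, -108, 0], [0, 0, -0.3]],
    [[72, -144, 0], [0, 0, -0.4]],
    [[90, -180, 0], [0, 0, -0.5]],
    [[108, -216, 0], [0, 0, -0.6]],
    [[126, -252, 0], [0, 0, -0.7]],
    [[144, -288, 0], [0, 0, -0.8]],
    [[162, -324, 0], [0, 0, -0.9]],
  ],
  jaw=0,
)

```text
clock: 1.5
position: [0.3645, 0.3183, 0.2397]
tool_rot: [180.0, -0.0, 110.8]
force: [0.9, 0.1, 0.1]
opening: 0.005
grasp_force: 0.0
```

Request:
servo_tool(
  plan=[
    [[18, -36, 0], [0, 0, -0.1]],
    [[36, -72, 0], [0, 0, -0.2]],
    [[54, -108, 0], [0, 0, -0.3]],
    [[72, -144, 0], [0, 0, -0.4]],
    [[90, -180, 0], [0, 0, -0.5]],
    [[108, -216, 0], [0, 0, -0.6]],
    [[126, -252, 0], [0, 0, -0.7]],
    [[144, -288, 0], [0, 0, -0.8]],
    [[160, -319, 0], [0, 0, -0.89]],
    [[160, -319, 0], [0, 0, -0.89]],
  ],
)

```text
clock: 2.33
position: [0.5262, -0.0067, 0.2403]
tool_rot: [179.7, 0.1, 59.3]
force: [0.1, 0.2, -0.1]
opening: -0.0
grasp_force: 0.0
```

```bash
python3 - <<'E'
from h import *
s=env.state(); print(s["clock"],s["position"],s["tool_rot"],s["q"],s["opening"],s["force"],env.tcp_to_tips)
for n in("wrist","top","side"):
    p=eyes.camera_params(n);im,d=eyes.camera(n)
    cv2.imwrite(f"pics/{n}1.png",im[:,:,::-1])
    for r in cut_out("slot",n)[:1]:
        P,v,u=pts(n,d,r["mask"],p); rgb=im[v,u].astype(int)
        red=rgb[:,0]>rgb[:,1]+50; k=~red&(rgb.max(1)<70)
        print(n,r["confidence"],r["position"],"red",red.sum(),cv2.minEnclosingCircle((P[red][:,:2]*1000).astype(np.float32)),"z",np.median(P[red][:,2]))
        if k.sum()>20:
            D=P[k]; q=cv2.fitLine((D[:,:2]).astype(np.float32),cv2.DIST_HUBER,0,.001,.001).ravel(); print("dark",k.sum(),D.mean(0),np.median(D[:,2]),"yaw",np.degrees(np.arctan2(q[1],q[0])))
E
```

```text
2.3333 [ 0.52621988 -0.00670388  0.2402904 ] [1.79683924e+02 1.04930551e-01 5.92604891e+01] [-32.67618415  13.93761987  34.43565749 109.60695717  -8.8615002
  58.90627994 -25.2006246 ] -0.000480671400341674 [ 0.07166547  0.16405906 -0.13067075] 0.008
wrist 0.92 [242.8, 303.5] red 11055 ((524.8828125, 1.3400328159332275), 43.00979995727539) z 0.1538065946537912
dark 5796 [ 5.22428805e-01 -1.92095078e-04  1.38957687e-01] 0.13890137545813624 yaw -26.336159
side 0.74 [214.3, 334.2] red 468 ((521.3838500976562, -0.2196197509765625), 43.1375846862793) z 0.15255512872507712
```

View pics/wrist1.png

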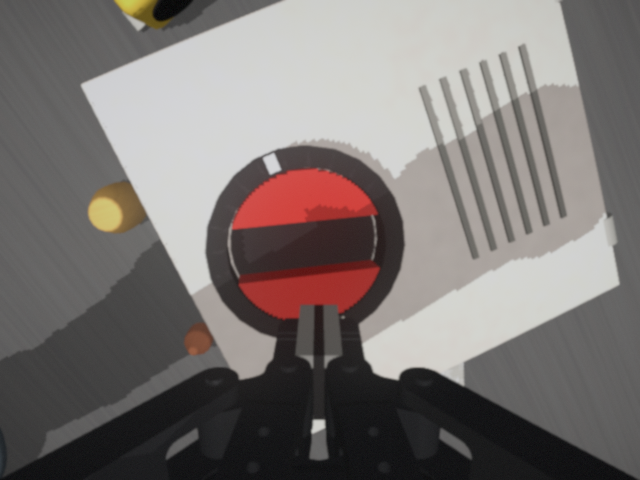

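The wrist view shows the slot at (305,243), nearly level and clear in the picture, and the closed fingertips at (320,315). I'll correct by about 7 mm and go down into the slot.

Request:
servo_tool(
  plan=[
    [[-2, 7, -15], [0, 0, 0.08]],
    [[-2, 7, -35], [0, 0, 0.08]],
    [[-2, 7, -55], [0, 0, 0.08]],
    [[-3, 7, -70], [0, 0, 0.08]],
    [[-3, 7, -80], [0, 0, 0.08]],
    [[-3, 7, -88], [0, 0, 0.08]],
    [[-3, 7, -93], [0, 0, 0.08]],
    [[-3, 7, -93], [0, 0, 0.08]],
  ],
)

```text
clock: 3.3
position: [0.5203, 0.0083, 0.1457]
tool_rot: [-179.9, 0.0, 64.6]
force: [-0.2, -0.4, 0.6]
opening: 0.0
grasp_force: 0.4
```

Request:
servo_tool(
  plan=[
    [[0, 0, -4], [0, 0, 0]],
    [[-1, 0, -8], [0, 0, 0]],
    [[-1, 0, -12], [0, 0, 0]],
    [[-2, 0, -16], [0, 0, 0]],
    [[-2, 0, -20], [0, 0, 0]],
    [[-3, 0, -24], [0, 0, 0]],
    [[-3, 0, -28], [0, 0, 0]],
    [[-3, 0, -31], [0, 0, 0]],
    [[-3, 0, -33], [0, 0, 0]],
    [[-3, 0, -33], [0, 0, 0]],
  ],
)

```text
clock: 4.13
position: [0.5186, 0.0058, 0.114]
tool_rot: [179.8, 0.1, 64.5]
force: [-3.4, -4.5, 7.8]
opening: 0.001
grasp_force: 6.2
```

Request:
servo_tool(
  plan=[
    [[0, -3, 0], [0, 0, 0]],
    [[1, -6, 0], [0, 0, 0]],
    [[1, -6, -2], [0, 0, 0]],
    [[1, -6, -3], [0, 0, 0]],
    [[1, -6, -3], [0, 0, 0]],
    [[1, -6, -3], [0, 0, 0]],
  ],
)

```text
clock: 4.63
position: [0.5197, 0.0041, 0.1137]
tool_rot: [-179.9, -0.3, 64.7]
force: [-10.2, 3.6, 32.4]
opening: 0.0
grasp_force: 16.2
```

Firmly shut. Now turning clockwise.

Request:
servo_tool(
  plan=[
    [[0, 0, 1], [0, 0, -0.1]],
    [[0, 0, 1], [0, 0, -0.2]],
    [[0, 0, 1], [0, 0, -0.3]],
    [[0, 0, 1], [0, 0, -0.4]],
    [[0, 0, 1], [0, 0, -0.5]],
    [[0, 0, 1], [0, 0, -0.6]],
    [[0, 0, 1], [0, 0, -0.6]],
  ],
)

```text
clock: 5.22
position: [0.5222, 0.002, 0.1139]
tool_rot: [179.8, -0.4, 30.1]
force: [-2.8, -0.5, 19.6]
opening: 0.001
grasp_force: 10.5
```

Request:
servo_tool(
  plan=[
    [[0, 0, 0], [0, 0, -0.1]],
    [[0, 0, 0], [0, 0, -0.2]],
    [[0, 0, 0], [0, 0, -0.3]],
    [[0, 0, 0], [0, 0, -0.4]],
    [[0, 0, 0], [0, 0, -0.5]],
    [[0, 0, 0], [0, 0, -0.6]],
    [[0, 0, 0], [0, 0, -0.7]],
    [[0, 0, 0], [0, 0, -0.7]],
  ],
)

```text
clock: 5.88
position: [0.5213, -0.0002, 0.1138]
tool_rot: [179.9, -0.3, -10.1]
force: [-5.3, -3.6, 22.1]
opening: 0.002
grasp_force: 13.3
```

```bash
python3 - <<'E'
from h import *
s=env.state(); print(s["clock"],s["position"],s["tool_rot"],s["q"],s["force"],s["wrist_torque"])
im,d=eyes.camera("wrist");cv2.imwrite("pics/wrist2.png",im[:,:,::-1])
E
```

```text
5.8833 [ 5.21278544e-01 -2.08425290e-04  1.13824684e-01] [179.91664552  -0.32212558 -10.0956062 ] [-42.27487102  28.19666615  49.30080762 117.94007477 -29.45794435
  46.42042523 -75.51754751] [-5.3153258  -3.60977158 22.0827279 ] [-0.82593216  1.25748504  0.02726113]
```

View pics/wrist2.png

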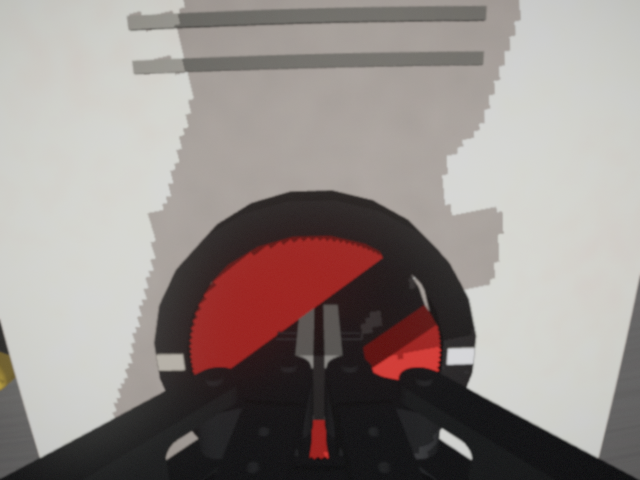

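The slot lags the finger by about 35°: its edge runs from (250,370) to (380,258), against marks at row ~360. The finger has play in the slot, so I'll keep turning.

Request:
servo_tool(
  plan=[
    [[0, 0, 0], [0, 0, -0.1]],
    [[0, 0, 0], [0, 0, -0.2]],
    [[0, 0, 0], [0, 0, -0.3]],
    [[0, 0, 0], [0, 0, -0.4]],
    [[0, 0, 0], [0, 0, -0.5]],
    [[0, 0, 0], [0, 0, -0.6]],
    [[0, 0, 0], [0, 0, -0.7]],
    [[0, 0, 0], [0, 0, -0.7]],
  ],
)

```text
clock: 6.6
position: [0.5196, -0.0011, 0.1137]
tool_rot: [179.9, -0.2, -50.2]
force: [-10.0, -4.4, 26.6]
opening: -0.001
grasp_force: 17.0
```

```bash
python3 - <<'E'
from h import *
s=env.state(); print(s["clock"],s["position"],s["tool_rot"],s["q"],s["force"],s["wrist_torque"])
im,d=eyes.camera("wrist");cv2.imwrite("pics/wrist3.png",im[:,:,::-1])
E
```

```text
6.6 [ 0.51958931 -0.00109817  0.11374909] [179.94940348  -0.20724706 -50.20982189] [ -48.75684947   33.13550322   60.08148108  118.28970453  -37.7779122
   50.25329251 -107.16422897] [-9.98229369 -4.38250252 26.55826633] [-0.95051119  2.13441988  0.1075418 ]
```

View pics/wrist3.png

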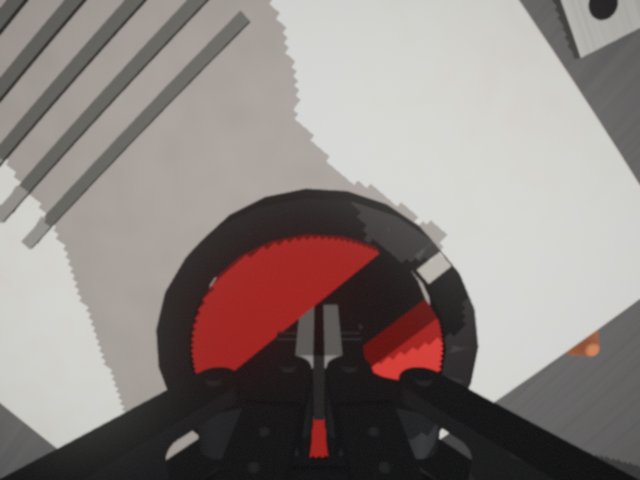

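The slot has turned 40° with the finger and is now nearly in line with the mark at (433,266). I'll push a little more to the stop.

Request:
servo_tool(
  plan=[
    [[0, 0, 0], [0, 0, -0.06]],
    [[0, 0, 0], [0, 0, -0.12]],
    [[0, 0, 0], [0, 0, -0.18]],
    [[0, 0, 0], [0, 0, -0.24]],
    [[0, 0, 0], [0, 0, -0.24]],
  ],
)

```text
clock: 7.07
position: [0.5193, 0.0019, 0.1137]
tool_rot: [-180.0, 0.1, -63.8]
force: [-11.7, 2.0, 29.5]
opening: -0.001
grasp_force: 19.8
```

```bash
python3 - <<'E'
from h import *
s=env.state(); print(s["clock"],s["position"],s["tool_rot"],s["q"],s["force"],s["wrist_torque"])
im,d=eyes.camera("wrist");cv2.imwrite("pics/wrist4.png",im[:,:,::-1])
E
```

```text
7.0667 [0.51933206 0.00192086 0.11372274] [-1.79952100e+02  1.03765501e-01 -6.37722706e+01] [ -50.65682783   35.17067503   63.42782299  118.325837    -40.89274832
   52.14083383 -117.8885242 ] [-11.71158855   2.02826756  29.5451465 ] [0.48707066 2.33830702 0.14383116]
```

View pics/wrist4.png

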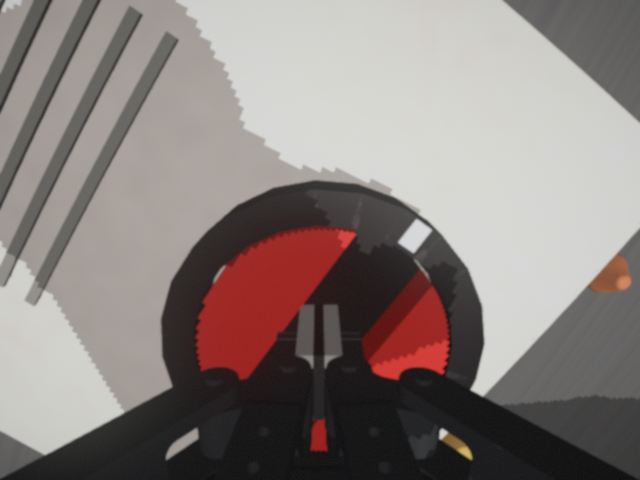

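The slot now points at the mark (415,235), and the finger has begun to slip relative to it, so the latch is at its stop. I'll relax the twist slightly and lift clear.

Request:
servo_tool(
  plan=[
    [[1, -1, 1], [0, 0, 0.1]],
    [[1, -1, 3], [0, 0, 0.2]],
    [[1, -1, 3], [0, 0, 0.25]],
    [[1, -1, 10], [0, 0, 0.25]],
    [[1, -1, 20], [0, 0, 0.25]],
    [[1, -1, 40], [0, 0, 0.25]],
    [[1, -1, 70], [0, 0, 0.25]],
    [[1, -1, 100], [0, 0, 0.25]],
    [[-20, -1, 120], [0, 0, 0.35]],
    [[-20, -1, 120], [0, 0, 0.35]],
  ],
)

```text
clock: 7.95
position: [0.4998, 0.0003, 0.2354]
tool_rot: [-179.6, -0.1, -43.6]
force: [1.0, -0.8, -0.1]
opening: 0.002
grasp_force: 0.0
```

```bash
python3 - <<'E'
from h import *
s=env.state(); print(s["clock"],s["position"],s["force"])
n="wrist";p=eyes.camera_params(n);im,d=eyes.camera(n);cv2.imwrite("pics/wrist5.png",im[:,:,::-1])
for r in cut_out("slot",n)[:1]:
    P,v,u=pts(n,d,r["mask"],p); rgb=im[v,u].astype(int)
    red=rgb[:,0]>rgb[:,1]+50; k=~red&(rgb.max(1)<70)
    D=P[k]; q=cv2.fitLine((D[:,:2]).astype(np.float32),cv2.DIST_HUBER,0,.001,.001).ravel()
    print("red z",np.median(P[red][:,2]),"dark z",np.median(D[:,2]),"yaw",np.degrees(np.arctan2(q[1],q[0])))
n="top";p=eyes.camera_params(n);im,d=eyes.camera(n)
P,v,u=pts(n,d,cut_out("cover",n)[0]["mask"],p);W=P[im[v,u].min(1)>110]
for _ in range(3):
    A=np.c_[W[:,:2],np.ones(len(W))];c=np.linalg.lstsq(A,W[:,2],rcond=None)[0];W=W[abs(W[:,2]-A@c)<.006]
print("tilt",c[:2])
E
```

```text
7.95 [4.99834919e-01 2.51037357e-04 2.35385772e-01] [ 1.03537866 -0.82313927 -0.05580069]
red z 0.12317002163959978 dark z 0.107267841886137 yaw 81.84916
tilt [-0.03411567  0.0209708 ]
```

View pics/wrist5.png

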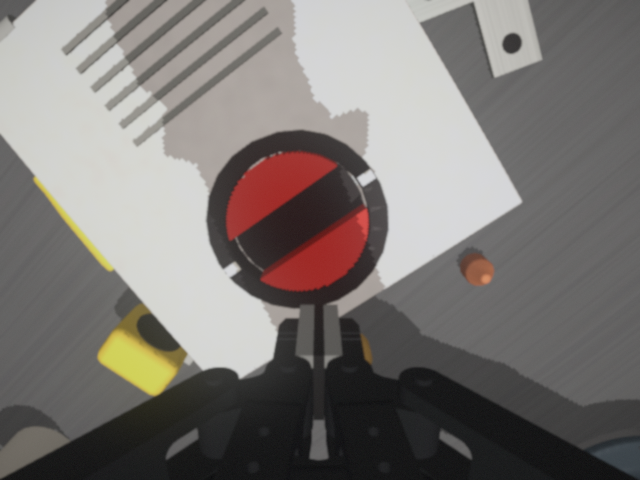

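The slot is in line with both white marks at (367,178) and (232,270). Its floor is at 107 mm, so the cover is locked down, and the tool is clear. I'll hand the job in.

```bash
python3 -c "
from rig import env
print(env.close_job())"
```

```text
the job is handed in; nothing more can be done
None
```

The cover is shut, the latch is turned to its locked stop in line with the white marks, the arm is clear, and the job was handed in at about 8 s; the judge returned no result.

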